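# Lay the stub flange flat against the stop bar

### The arm

A 6-joint arm with a two-finger parallel gripper is mounted at the origin on the work surface. World frame = base frame: x ahead of the robot, y to its left, z up, the work surface at z = 0. Lengths are in mm, angles in rad, forces in N, time in s.
With the tool pointing down it reaches from about 350 to 950 mm from the base axis. Payload 17.4 kg.
Tool frame: the origin (TCP) lies on the mounting face of the last link; the fingertips stand 186 mm ahead of it and the grasp point (between the pads) lies 167 mm ahead of it; z points along the fingers, y is the line along which they close (so a half turn about z gives the same grasp; the last joint's range is limited). The gripper opens to 93 mm and grips with 3 to 60 N. Pads are 15 mm wide; open, the fingers measure 128 mm over their backs; the gripper's body (75 mm by 188 mm) begins 65 mm behind the grasp point.
Start: joints at [-0.038, 0.116, 1.442, -0, 1.584, -0.038], TCP at [675.007, -0.009, 404.746] pointing down, gripper open.
Joint ranges: [-2.83, 2.83], [-0.83, 2.19], [0.07, 2.5], [-1.14, 4.28], [0.01, 3], [-2.97, 2.97]. Speed limits (rad/s): [1.89, 1.89, 2.22, 3.14, 3.14, 3.14].

### API

Orientations are given as a 3x3 rotation matrix whose columns are the frame's x, y, z axes.
In Python, from workcell import ctrl, imaging gives the robot as it stands.
- The arm moves only by the shell command python3 -m pendant 'ROWS' [FORCE]. ROWS is JSON, a list that holds one entry, the list of rows, each a list of 7 numbers: the shift along the tool's x, y, z scaled (see below), then the turn, a rotation vector about the tool's x, y, z scaled (see below), then the finger opening in mm, from 0 to 93. In form: [[[x, y, z, wx, wy, wz, jaw], ...]]. A call has 1 to 10 rows; each row is the pose to reach, as a shift and turn from the pose commanded when the call began, along the tool's axes at that moment, turning the shorter way round; what a row does not reach only later rows make up. The controller multiplies each number of a shift by 0.4 m and each number of a turn by 180 degrees. A row lasts 1/10 s, in which the tool goes at most 50 mm and 8.59 degrees, less where a joint would pass 70% of its speed; a pose out of reach is approached as far as the arm can. A call with a number of a shift or a turn outside -1 to 1 is refused whole. A call with a gripper value outside its range is refused whole. The fingers move at their own pace and stop on an object; FORCE is the grip in N (left out, the last holds). Time passes only in rows, so rows that repeat a pose let the fingers close. It gives the time, the measured TCP pose, the force, the opening and the grip force at its end, in the units of the state.
- ctrl.state(): the state, without advancing time (a new reading comes with each control period).
- imaging.camera(name): name is "scene" or "side" or "wrist"; returns a dict with "color" (480x640x3 uint8, red, green, blue), "depth" (480x640 float32, mm along the optical axis (not along the pixel's ray), 0 where there is no reading), "fx", "fy", "cx", "cy" (pixels), "camera_from_world" (4x4, takes a point from world to camera coordinates). Camera axes: x right, y up, looking along -z (the intrinsics and any distortion apply to the point x, -y, -z); pixel columns grow to the right and rows downward; lengths in mm; the calibration is good to about 2 mm. A picture is of the moment at which its call begins.
- ctrl.finish_job(): hands the job in; it is judged then, once.
The state is a dict: "time_s": time; "q": joint angles; "joint_velocities": joint speeds; "joint_efforts": joint torques, N m; "tool_pos": TCP position; "tcp_rot": TCP orientation; "wrist_force": force on the tool from outside, world axes, zero at the start; "moment": the same for the moment, N m; "opening": finger opening in mm; "grasp_force": force on a finger pad.
Only numpy, scipy, OpenCV 4.12 (cv2) and the standard library are available. Lean on these libraries where they do the work, as an engineer would, in place of code of your own. Each camera call takes 0.05 s, during which the arm holds its last target. There are 200 camera calls.

### The job

Two square steel flange plates stand on edge on the rubber-faced setting board; one has a short pipe stub on its face. With the fingertips, tip the one with the stub over away from the robot, so that it lies flat on the board with its stub pointing up, then push it along the board until its leading edge sits flush against the steel stop bar. Push only, do not lift anything, and leave the plain flange and the other things where they are.

Things in the scene. Friction and masses are not known exactly. Their poses are not given: they have to be found in the camera images.
- board: Fixed flat setting board, 260 (x) x 360 (y) x 10 mm, plywood faced with dull green rubber, lying on the bench. Origin at the centre of its underside; the rubber face is at z = 10 mm. Its +x points away from the robot towards the stop bar; it may be turned by up to 0.5 rad.
- bar (a point): Centre of the near face of the steel stop bar, at the level of the rubber face. The bar is fixed on the board along its far side, parallel to the board's y, 340 mm long, 20 mm thick, its top 14 mm above the rubber. Axes as the board's: x points into the bar.
- stub_flange: Loose pitted steel plate, 76 x 76 x 18 mm, 0.6 to 0.95 kg, four bolt holes, a round stub in the middle of one face. Stands on edge on the rubber, stub towards the robot, 100 to 145 mm short of the bar, up to 0.2 rad off parallel to it, left or right of the plain one. Origin at the middle of its foot; z up the plate, y along its width, x normal to it, away from the stub. Plate spans x -9 to 9 mm.
- stub_end (a point): Centre of the free end of the flange's stub (30 mm diameter, 20 mm long) at plate x = -29, z = 38 mm. Pushed near its top edge, above the stub, with a few newtons, the plate tips once the top edge has moved 20 to 25 mm, and then falls over by itself.
- flange_foot (a point): Middle of the plate's lower edge on the side away from the stub (plate x = 9 mm, z = 0): the edge that it tips about. Lying flat with the stub up, this edge is the near one, on the rubber.
- flange_top_left (a point): Point on the plate's upper edge on the side away from the stub, at x = 9, y = 36, z = 76 mm. Lying flat with the stub up, this is the left end of the leading edge, on the rubber.
- flange_top_right (a point): The same at y = -36 mm: the right end of the leading edge.
- plain_flange: The same loose plate, 76 x 76 x 18 mm, about 0.75 kg, without a stub, standing on edge on the board beside the other with a gap of about 50 mm or more. Origin at the middle of its foot, z up, x normal to the plate. Leave it standing.
- stopper: Cork stopper in a dull brass collar, 38 mm across, 46 mm high, loose, standing on the left edge of the board. Origin at the centre of its underside. Leave alone.
- bakelite_knob: Black round knob, 42 mm across, 31 mm high, loose, on the right edge of the board. Origin at the centre of its underside. Leave alone.
- disc: Round pitted steel flange disc, 110 mm across, 18 mm high, loose on the bench to the right of the board. Origin at the centre of its underside. Leave alone.
- float_valve: Copper ball float (72 mm) on an arm with a small brass valve body (50 x 40 x 40 mm), loose on the bench to the left of the board, 200 mm long in all. Origin under the valve body; the ball lies 115 mm along its x. Leave alone.
- jar: Amber glass jar, 64 mm across, 85 mm high, loose on the bench to the left of the board. Origin at the centre of its underside. Leave alone.
Things that resemble listed ones, but are neither listed nor needed, are in the scene too. Leave any blue or pink look-alike of the plain_flange alone.

How it is judged:
By the outcome, as a careful person would: the job done as asked, in the order asked, and still so for the second after the job is handed in, with the robot touching nothing.
It also fails if it takes over 45 s, if anything falls off the work surface, if the arm or the gripper's body presses on something with over 40 N, if the wrist force passes 120 N, or if a joint passes its speed limit or range.

## Working session

There is one attempt and no reset: what is moved stays moved. The work goes in short steps, Python scripts to look and compute and a shell command to move; the robot and the scene stay as the last step left them, time stands still between calls to the robot, and variables do not carry over. Pictures are saved under pics/ and viewed, at most 10 in all, crops included, and the job is handed in when it is done.

```bash
mkdir -p pics
cat > h.py <<'E'
import numpy as np,cv2
from workcell import ctrl,imaging
def cast(c,u,v,z=None,d=None):
    T=np.linalg.inv(c["camera_from_world"]);r=np.array([(u-c["cx"])/c["fx"],-(v-c["cy"])/c["fy"],-1.])
    o=T[:3,3];w=T[:3,:3]@r
    return o+w*(d if d is not None else (z-o[2])/w[2])
def cloud(c):
    v,u=np.mgrid[0:480,0:640];T=np.linalg.inv(c["camera_from_world"])
    r=np.stack([(u-c["cx"])/c["fx"],-(v-c["cy"])/c["fy"],-np.ones(u.shape)],-1)*c["depth"][...,None]
    return r@T[:3,:3].T+T[:3,3]
E
python3 - <<'E'
from h import *
a=[imaging.camera(n) for n in("scene","side")]
np.save("cams.npy",a,allow_pickle=True)
for n,c in zip(("scene","side"),a):
    print(n,c.keys(),c["fx"],np.linalg.inv(c["camera_from_world"]).round(2).tolist(),(c["depth"]>0).mean())
    cv2.imwrite(f"pics/{n}.png",c["color"][...,::-1])
s=ctrl.state();print(s["tool_pos"],s["tcp_rot"],s["wrist_force"])
E
```

```text
scene dict_keys(['color', 'depth', 'fx', 'fy', 'cx', 'cy', 'camera_from_world']) 462.8732838607626 [[0.75, -0.55, 0.38, 911.68], [0.66, 0.63, -0.41, -421.9], [-0.02, 0.55, 0.83, 894.79], [0.0, 0.0, 0.0, 1.0]] 0.995888671875
side dict_keys(['color', 'depth', 'fx', 'fy', 'cx', 'cy', 'camera_from_world']) 439.01190261997294 [[0.8, 0.39, -0.45, 111.84], [-0.6, 0.54, -0.6, -659.58], [0.01, 0.75, 0.66, 789.46], [0.0, 0.0, 0.0, 1.0]] 0.9962174479166667
[ 6.75016735e+02 -1.91433247e-02  4.04091986e+02] [[ 8.90021938e-06  9.99999509e-01 -9.91211614e-04]
 [ 1.00000000e+00 -8.88891960e-06  1.14043760e-05]
 [ 1.13955596e-05 -9.91211716e-04 -9.99999509e-01]] [ 0.13289457 -0.25884468  0.02816957]
```

View pics/scene.png

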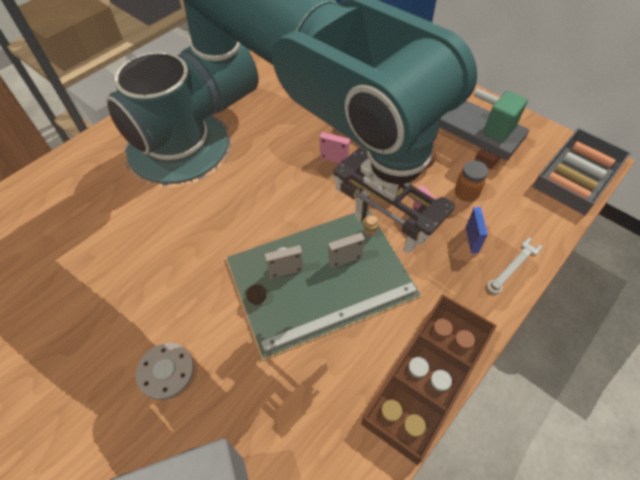

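View pics/side.png

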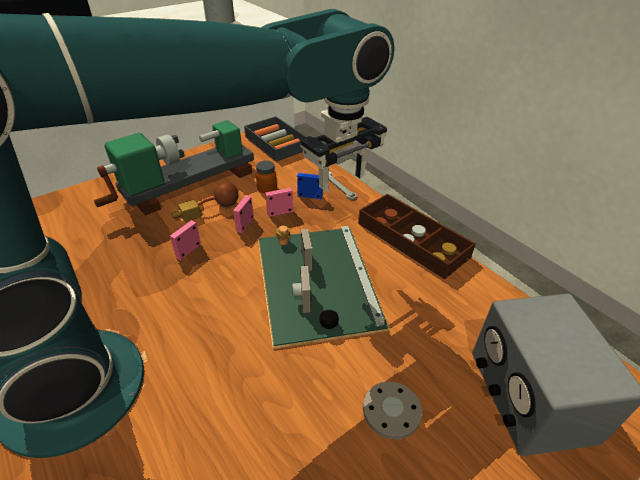

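Both pictures show two grey plates on the green board. The scene view has them at (285,262) and (346,250), and the side view at (304,290) and (307,247). The pink and blue plates are look-alikes off the board. The side view shows a stub on the plate at (297,288), which is the right-hand plate and appears at (285,262) in the scene view. I'll confirm this in a crop and measure.

Run:
```python
from h import *
a=np.load("cams.npy",allow_pickle=True)
c=a[1]; cr=c["color"][215:355,250:400,::-1]; x=cv2.resize(cr,None,fx=4,fy=4,interpolation=cv2.INTER_CUBIC)
cv2.imwrite("pics/crop.png",x)
for n,c in zip("AB",a):
    P=cloud(c);col=c["color"].astype(int);hsv=cv2.cvtColor(c["color"],cv2.COLOR_RGB2HSV)
    g=(hsv[...,0]>55)&(hsv[...,0]<90)&(hsv[...,1]>60)&(P[...,2]<20)&(P[...,2]>0)&(P[...,0]>450)&(abs(P[...,1])<350)
    k,l,st,ce=cv2.connectedComponentsWithStats(g.astype(np.uint8));i=1+st[1:,4].argmax();G=l==i
    hull=cv2.convexHull(np.argwhere(G)[:,::-1].astype(np.int32))
    print(n,"board z",np.median(P[G][:,2]))
    Q=P[G][:,:2].astype(np.float32); r=cv2.minAreaRect(Q); print(" rect",r,cv2.boxPoints(r).round(1).tolist())
    m=cv2.fillConvexPoly(np.zeros((480,640),np.uint8),hull,1)>0
    m=cv2.dilate(m.astype(np.uint8),np.ones((9,9)))>0
    grey=m&(hsv[...,1]<70)&(P[...,2]>18)
    k,l,st,ce=cv2.connectedComponentsWithStats(grey.astype(np.uint8))
    for i in range(1,k):
        if st[i,4]<100: continue
        q=P[l==i]; lo,hi=np.percentile(q,[1,99],axis=0).round(1)
        t=q[q[:,2]>np.percentile(q[:,2],97)-6]
        print(" blob",ce[i].round(),st[i,4],lo,hi,"top rect",cv2.minAreaRect(t[:,:2].astype(np.float32)),np.median(t[:,2]))
```

```text
Traceback (most recent call last):
ValueError: attempt to get argmax of an empty sequence
```

View pics/crop.png

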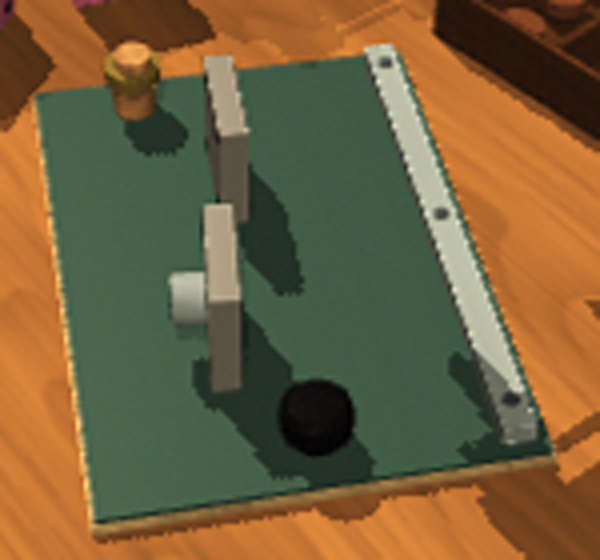

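The crop confirms it: the plate at side pixel (305,290) carries the pale stub at (297,289) on its robot-facing side, and the other plate, at (307,248), is plain. The board mask came out empty, so I'll check the values.

Run:
```python
from h import *
a=np.load("cams.npy",allow_pickle=True)
for c,(u,v) in zip(a,[(320,290),(330,270)]):
    hsv=cv2.cvtColor(c["color"],cv2.COLOR_RGB2HSV);print(hsv[v,u],cloud(c)[v,u],c["depth"][v,u],c["cx"],c["cy"],cast(c,u,v,10))
```

```text
[ 62  35 117] [588.30138499 -80.3528133    8.16269396] 998.7799 320.6897361284783 244.19801525673697 [588.97151114 -81.06057895  10.        ]
[64 74 93] [606.32609102 -51.16649649  11.11582841] 1102.6404 317.7469871376897 245.66396401564955 [607.03497811 -50.2942807   10.        ]
```

```bash
cat > m.py <<'E'
from h import *
def board(c):
    P=cloud(c);hsv=cv2.cvtColor(c["color"],cv2.COLOR_RGB2HSV)
    g=(hsv[...,0]>45)&(hsv[...,0]<95)&(hsv[...,1]>20)&(P[...,2]<17)&(P[...,2]>3)&(P[...,0]>420)&(P[...,0]<900)&(abs(P[...,1])<300)
    k,l,st,ce=cv2.connectedComponentsWithStats(g.astype(np.uint8));i=1+st[1:,4].argmax();G=l==i
    hull=cv2.convexHull(np.argwhere(G)[:,::-1].astype(np.int32))
    m=cv2.fillConvexPoly(np.zeros((480,640),np.uint8),hull,1)
    return P,hsv,G,cv2.dilate(m,np.ones((13,13)))>0
E
python3 - <<'E'
from m import *
a=np.load("cams.npy",allow_pickle=True)
for n,c in zip("AB",a):
    P,hsv,G,m=board(c)
    r=cv2.minAreaRect(P[G][:,:2].astype(np.float32));print(n,"z",np.median(P[G][:,2]),r,cv2.boxPoints(r).round(1).tolist())
    up=m&(P[...,2]>19)&(P[...,2]<110)
    k,l,st,ce=cv2.connectedComponentsWithStats(up.astype(np.uint8),connectivity=4)
    for i in range(1,k):
        if st[i,4]<60: continue
        q=P[l==i]; lo,hi=np.percentile(q,[1,99],axis=0).round(1)
        t=q[q[:,2]>hi[2]-5]; R=cv2.minAreaRect(t[:,:2].astype(np.float32))
        print(" blob",ce[i].round(),st[i,4],lo,hi,"top",np.round(R[0],1),np.round(R[1],1),round(R[2],1),np.median(t[:,2]).round(1))
E
```

```text
A z 10.088186555383174 ((550.801025390625, -45.858917236328125), (349.08917236328125, 217.67584228515625), 64.30062866210938) [[377.0, -155.89999389648438], [573.2000122070312, -250.3000030517578], [724.5999755859375, 64.19999694824219], [528.4000244140625, 158.60000610351562]]
 blob [370. 224.] 237 [557.9  91.3  21.3] [592.2 122.5  58.7] top [573.9 109.9] [22.5 22.8] 37.6 55.7
 blob [345. 249.] 831 [556.9 -24.5  20. ] [605.1  43.8  88.6] top [581.1  12. ] [76.4 19.9] 62.3 85.9
 blob [284. 261.] 866 [ 477.5 -132.    20.4] [527.7 -66.2  88.8] top [501.3 -96.8] [75.6 20.8] 58.0 86.1
 blob [338. 315.] 1182 [ 587.8 -246.7   20.5] [735.7  48.8  27.7] top [ 662.7 -100.8] [337.6  18.1] 64.2 24.5
 blob [256. 294.] 324 [ 484.4 -204.8   24. ] [ 522.4 -166.3   44.1] top [ 501.8 -185.3] [34.6 36.2] 78.7 41.0
B z 9.481040008594846 ((563.83349609375, -52.576324462890625), (358.5356750488281, 253.95738220214844), 64.3022232055664) [[371.70001220703125, -159.10000610351562], [600.5, -269.20001220703125], [756.0, 53.900001525878906], [527.0999755859375, 164.0]]
 blob [362. 275.] 835 [ 584.8 -251.2   19.7] [735.8  50.2  26.7] top [ 661.7 -100. ] [340.3  20.6] 64.3 23.7
 blob [283. 234.] 163 [553.8  91.5  19.2] [589.4 124.4  57.7] top [567.5 105.2] [12.9 21.3] 60.3 55.3
 blob [304. 271.] 814 [ 471.3 -130.3   21.5] [595.9  44.9  88.2] top [540.3 -42.2] [209.1  24.1] 55.1 85.5
 blob [328. 318.] 284 [ 479.3 -203.2   23.2] [ 516.9 -165.8   43.3] top [ 499.  -185.2] [36.7 34.8] 53.2 40.3
```

```bash
python3 -m pendant '[[[-0.18,-0.53,0.26,0,0,-0.322,38],[-0.18,-0.53,0.26,0,0,-0.322,38],[-0.18,-0.53,0.26,0,0,-0.322,38],[-0.18,-0.53,0.26,0,0,-0.322,38],[-0.18,-0.53,0.26,0,0,-0.322,38],[-0.18,-0.53,0.26,0,0,-0.322,38],[-0.18,-0.53,0.26,0,0,-0.322,38],[-0.18,-0.53,0.26,0,0,-0.322,38],[-0.18,-0.53,0.26,0,0,-0.322,38],[-0.18,-0.53,0.26,0,0,-0.322,38]]]'
python3 - <<'E'
from m import *
c=imaging.camera("wrist");cv2.imwrite("pics/w1.png",c["color"][...,::-1])
print(np.linalg.inv(c["camera_from_world"]).round(2).tolist())
a=np.load("cams.npy",allow_pickle=True)
for c,nm in [(a[0],"A"),(a[1],"B"),(c,"W")]:
    P=cloud(c);t=(P[...,2]>83)&(P[...,2]<91)&(abs(P[...,0]-501)<50)&(abs(P[...,1]+97)<50)
    q=P[t]
    if len(q)<20: print(nm,"none");continue
    R=cv2.minAreaRect(q[:,:2].astype(np.float32));print(nm,R,np.median(q[:,2]),len(q))
E
```

```text
time_s: 1.1
tool_pos: [463.2, -71.9, 300.7]
tcp_rot: [[-0.846, 0.533, -0.0], [0.533, 0.846, 0.0], [0.0, -0.0, -1.0]]
wrist_force: [0.2, -0.5, -0.5]
opening: 38.2
grasp_force: 0.0
[[0.53, -0.82, -0.2, 408.29], [0.85, 0.52, 0.13, -37.05], [0.0, -0.24, 0.97, 280.16], [0.0, 0.0, 0.0, 1.0]]
A ((501.0873107910156, -96.66165924072266), (75.68204498291016, 20.902664184570312), 57.41664123535156) 85.9009465870526 278
B ((499.7444152832031, -94.69355773925781), (76.53050994873047, 17.718584060668945), 55.089778900146484) 85.55241568655538 197
W none
```

View pics/w1.png

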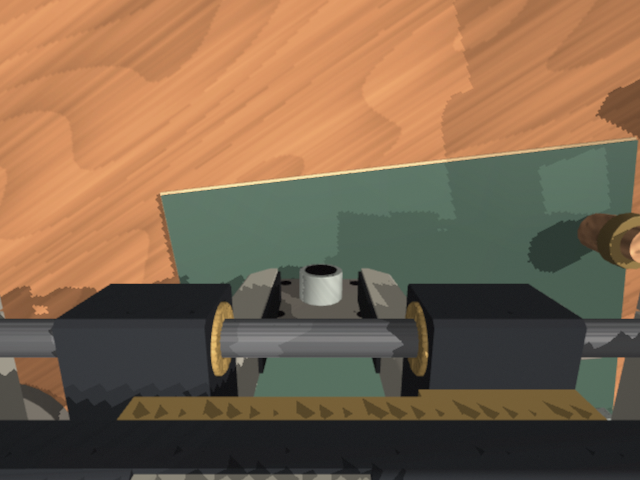

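The wrist view shows the stub at (321,285), centred between the fingers at about x = 258 and 380, with the plate square to the tool. Next I'll lower the fingertips to about z = 72 and approach.

```bash
python3 -m pendant '[[[0,0,0.05,0,0,0,38],[0,0,0.107,0,0,0,38],[0,0,0.107,0,0,0,38],[-0.02,0,0.107,0,0,0,38],[-0.04,0,0.107,0,0,0,38],[-0.05,0,0.107,0,0,0,38],[-0.055,0,0.107,0,0,0,38],[-0.06,0,0.107,0,0,0,38],[-0.06,0,0.107,0,0,0,38]]]'
```

```text
time_s: 2.05
tool_pos: [483.5, -84.8, 258.1]
tcp_rot: [[-0.848, 0.531, 0.0], [0.531, 0.848, -0.0], [-0.0, -0.0, -1.0]]
wrist_force: [-0.5, -0.3, -0.1]
opening: 38.1
grasp_force: 0.0
```

```bash
python3 -m pendant '[[[-0.005,0,0,0,0,0,38],[-0.01,0,0,0,0,0,38],[-0.015,0,0,0,0,0,38],[-0.02,0,0,0,0,0,38],[-0.025,0,0,0,0,0,38],[-0.03,0,0,0,0,0,38],[-0.035,0,0,0,0,0,38],[-0.04,0,0,0,0,0,38]]]'
python3 -c "
from m import *
c=imaging.camera('side');P=cloud(c);t=(P[...,2]>60)&(P[...,2]<92)&(abs(P[...,0]-510)<45)&(P[...,1]<-60)&(P[...,1]>-150);print(np.percentile(P[t],[2,50,98],axis=0).round(1),t.sum());cv2.imwrite('pics/s2.png',cv2.resize(c['color'][190:370,220:420,::-1],None,fx=3,fy=3))"
```

```text
time_s: 2.85
tool_pos: [497.1, -93.3, 257.9]
tcp_rot: [[-0.848, 0.531, -0.0], [0.531, 0.848, -0.0], [-0.0, -0.0, -1.0]]
wrist_force: [0.8, -0.0, 0.2]
opening: 37.8
grasp_force: 0.1
[[ 472.5 -138.2   61.2]
 [ 490.5 -128.4   81.1]
 [ 506.4  -92.6   90.9]] 175
```

View pics/s2.png

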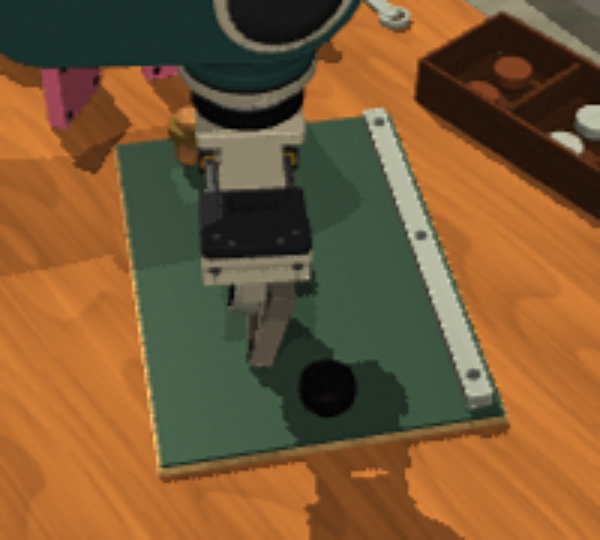

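The crop shows the plate leaning away from the robot, with its foot at (262,362) in the crop. The knob is clear, so I'll keep pushing.

```bash
python3 -m pendant '[[[-0.005,0,0,0,0,0,38],[-0.01,0,0,0,0,0,38],[-0.015,0,0,0,0,0,38],[-0.02,0,0,0,0,0,38],[-0.025,0,0,0,0,0,38],[-0.03,0,0,0,0,0,38],[-0.035,0,0,0,0,0,38],[-0.035,0,0,0,0,0,38],[-0.035,0,0,0,0,0,38],[-0.035,0,0,0,0,0,38]]]'
python3 -c "
from m import *
for n in ('scene','side'):
  c=imaging.camera(n);P=cloud(c);t=(P[...,2]>21)&(P[...,2]<35)&(abs(P[...,0]-545)<55)&(abs(P[...,1]+125)<50);print(np.percentile(P[t],[2,50,98],axis=0).round(1),t.sum())
  cv2.imwrite(f'pics/{n}3.png',cv2.resize(c['color'][190:370,220:420,::-1],None,fx=3,fy=3))"
```

```text
time_s: 3.9
tool_pos: [508.7, -100.6, 257.9]
tcp_rot: [[-0.848, 0.531, -0.0], [0.531, 0.848, -0.0], [0.0, -0.0, -1.0]]
wrist_force: [0.1, 0.4, 0.0]
opening: 38.1
grasp_force: 0.0
[[ 498.7 -167.3   23.4]
 [ 547.6 -127.6   28.1]
 [ 586.   -81.    31.5]] 995
[[ 495.4 -166.6   22.3]
 [ 533.6 -131.    27.3]
 [ 581.7  -86.3   32. ]] 659
```

View pics/scene3.png

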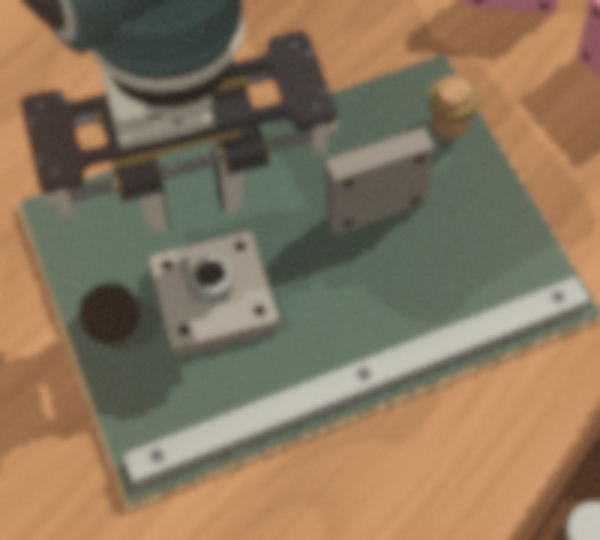

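The plate now lies flat with its stub up, centred at crop (213,292). The knob at (110,313) is clear of it, and the plain flange is still standing. Next I'll measure the plate's pose against the bar.

```bash
cat > p.py <<'E'
from m import *
xb=np.array([np.cos(-.4485),np.sin(-.4485)]);yb=np.array([-xb[1],xb[0]]);B=np.array([662.2,-100.4])-10*xb
for n in ('scene','side'):
    c=imaging.camera(n);P=cloud(c);hsv=cv2.cvtColor(c["color"],cv2.COLOR_RGB2HSV)
    l=np.stack([(P[...,:2]-B)@xb,(P[...,:2]-B)@yb],-1)
    bt=(P[...,2]>20)&(P[...,2]<29)&(l[...,0]>-6)&(l[...,0]<25)&(abs(l[...,1])<165)
    R=cv2.minAreaRect(l[bt].astype(np.float32));print(n,"bar",np.round(R[0],1),np.round(R[1],1),round(R[2],2))
    m=(P[...,2]>22)&(P[...,2]<35)&(l[...,0]>-140)&(l[...,0]<-2)&(abs(l[...,1]+68)<52)&(hsv[...,2]>60)
    k,lab,st,ce=cv2.connectedComponentsWithStats(m.astype(np.uint8));i=1+st[1:,4].argmax()
    R=cv2.minAreaRect(l[lab==i].astype(np.float32));print(" plate",np.round(R[0],1),np.round(R[1],1),round(R[2],2),np.median(P[lab==i][:,2]),ce[i],cv2.boxPoints(R).round(1).tolist())
s=ctrl.state();d=s["tool_pos"][:2]-B;print("tcp",d@xb,d@yb,s["tool_pos"],s["tcp_rot"][:2],s["wrist_force"])
R=s["tcp_rot"];print("yaw err deg",np.degrees(np.arctan2(-R[1][0],-R[0][0])+.4485))
E
python3 p.py
```

```text
scene bar [12.1  0. ] [ 23.2 329.7] 0.03
 plate [-88.9 -71.9] [76.2 77.9] 82.85 28.20609065436537 [290.47883065 287.68145161] [[-132.3000030517578, -104.80000305175781], [-55.0, -114.5], [-45.5, -38.900001525878906], [-122.9000015258789, -29.200000762939453]]
side bar [9.2 0.1] [ 21.7 329.1] 0.09
 plate [-92.  -71.4] [79.  76.5] 84.04 27.3151566810115 [326.36349206 296.81428571] [[-134.1999969482422, -106.69999694824219], [-58.099998474121094, -114.5999984741211], [-49.900001525878906, -36.099998474121094], [-126.0, -28.200000762939453]]
tcp -128.16015928134925 -66.75291043045998 [ 508.75906103 -100.64271889  257.96344765] [[-8.47695394e-01  5.30483287e-01  3.45577204e-05]
 [ 5.30483286e-01  8.47695394e-01 -3.26547331e-05]] [-0.2255841  -0.41596209  0.0797449 ]
yaw err deg -6.340957285389491
```

```bash
python3 -m pendant '[[[0.078,-0.021,0,0,0,-0.035,38],[0.078,-0.021,0,0,0,-0.035,38],[0.078,-0.021,0,0,0,-0.035,38],[0.078,-0.021,0.07,0,0,-0.035,38],[0.078,-0.021,0.137,0,0,-0.035,38],[0.078,-0.021,0.137,0,0,-0.035,38],[0.078,-0.021,0.137,0,0,-0.035,38]]]'; python3 p.py
```

```text
time_s: 4.8
tool_pos: [478.3, -91.3, 203.6]
tcp_rot: [[-0.901, 0.435, -0.001], [0.435, 0.901, 0.0], [0.001, -0.0, -1.0]]
wrist_force: [0.2, 0.2, 0.6]
opening: 38.0
grasp_force: 0.0
scene bar [11.7 -0.1] [329.8  22.6] 89.86
 plate [-89.6 -71.9] [76. 78.] 83.08 28.14035749412153 [290.54034729 287.61287028] [[-132.89999389648438, -105.0], [-55.400001525878906, -114.4000015258789], [-46.29999923706055, -38.900001525878906], [-123.69999694824219, -29.5]]
side bar [9.3 0.1] [ 21.  329.4] 0.0
 plate [-91.5 -71.1] [79.6 75.8] 82.18 27.51252985890443 [330.38075314 297.30753138] [[-134.39999389648438, -105.30000305175781], [-59.29999923706055, -115.69999694824219], [-48.5, -36.79999923706055], [-123.5999984741211, -26.399999618530273]]
tcp -159.4113049356713 -71.5297847094398 [478.52737804 -91.39620734 204.66137384] [[-9.00625709e-01  4.34592614e-01  1.60982972e-03]
 [ 4.34592582e-01  9.00627080e-01 -3.87758017e-04]] [1.04697863 0.94587548 0.72205642]
yaw err deg -0.06225116432464646
```

```bash
python3 -m pendant '[[[-0.025,0,0,0,0,0,38],[-0.05,0,0,0,0,0,38],[-0.065,0,0,0,0,0,38],[-0.08,0,0,0,0,0,38],[-0.095,0,0,0,0,0,38],[-0.11,0,0,0,0,0,38],[-0.125,0,0,0,0,0,38],[-0.14,0,0,0,0,0,38],[-0.15,0,0,0,0,0,38],[-0.15,0,0,0,0,0,38]]]'; python3 p.py
```

```text
time_s: 5.9
tool_pos: [532.6, -117.6, 203.2]
tcp_rot: [[-0.901, 0.434, 0.0], [0.434, 0.901, 0.0], [-0.0, 0.0, -1.0]]
wrist_force: [-0.4, -0.7, -0.1]
opening: 38.4
grasp_force: 0.0
scene bar [12.3  0. ] [ 22.8 329.7] 0.05
 plate [-57.4 -68.9] [75.8 91.1] 89.91 28.172325683347367 [298.20759963 301.69230769] [[-103.0999984741211, -106.69999694824219], [-11.899999618530273, -106.80000305175781], [-11.800000190734863, -31.100000381469727], [-102.9000015258789, -30.899999618530273]]
side bar [ 9.2 -4.6] [ 21.9 320.6] 0.08
 plate [-62.3 -68.8] [94.6 77.8] 0.12 27.444465853201166 [347.50568182 295.38636364] [[-109.69999694824219, -29.899999618530273], [-109.5, -107.80000305175781], [-14.899999618530273, -107.5999984741211], [-15.100000381469727, -29.700000762939453]]
tcp -99.7178770112017 -71.69970730337609 [ 532.24335775 -117.43325276  203.11655185] [[-9.00741672e-01  4.34355107e-01  2.83820961e-04]
 [ 4.34355102e-01  9.00741716e-01 -8.40353853e-05]] [0.22104798 0.76219322 0.12367131]
yaw err deg -0.04710917905564233
```

```bash
python3 -m pendant '[[[-0.007,0,0,0,0,0,38],[-0.014,0,0,0,0,0,38],[-0.02,0,0,0,0,0,38],[-0.025,0,0,0,0,0,38],[-0.03,0,0,0,0,0,38]]]'; python3 -m pendant '[[[-0.0025,0,0,0,0,0,38],[-0.005,0,0,0,0,0,38]]]'
```

```text
time_s: 6.5
tool_pos: [542.7, -122.5, 203.1]
tcp_rot: [[-0.901, 0.434, -0.001], [0.434, 0.901, 0.0], [0.001, -0.0, -1.0]]
wrist_force: [-5.1, 3.3, 1.3]
opening: 37.9
grasp_force: 2.6
time_s: 6.7
tool_pos: [544.5, -123.3, 203.0]
tcp_rot: [[-0.901, 0.434, -0.001], [0.434, 0.901, 0.0], [0.001, -0.0, -1.0]]
wrist_force: [-5.0, 1.1, 1.3]
opening: 37.7
grasp_force: 2.5
```

```bash
python3 -m pendant '[[[-0.0025,0,0,0,0,0,38]]]';python3 -m pendant '[[[-0.0025,0,0,0,0,0,38]]]'; python3 p.py
```

```text
time_s: 6.8
tool_pos: [545.4, -123.8, 203.1]
tcp_rot: [[-0.901, 0.434, -0.001], [0.434, 0.901, 0.0], [0.001, -0.0, -1.0]]
wrist_force: [-4.2, 2.3, 1.4]
opening: 37.9
grasp_force: 2.5
time_s: 6.9
tool_pos: [546.2, -124.2, 203.0]
tcp_rot: [[-0.901, 0.434, -0.001], [0.434, 0.901, 0.0], [0.001, -0.0, -1.0]]
wrist_force: [-13.8, 6.9, 8.0]
opening: 38.0
grasp_force: 7.6
scene bar [ 8.6 -0. ] [329.6  28.7] 89.85
 plate [-43.3 -68.9] [82.6 76.1] 0.23 28.094117479428007 [300.13955823 306.08232932] [[-84.69999694824219, -31.0], [-84.4000015258789, -107.19999694824219], [-1.899999976158142, -106.80000305175781], [-2.200000047683716, -30.700000762939453]]
side bar [  6.8 -24.1] [ 25.7 281.2] 0.1
 plate [-49.  -69.1] [92.9 79.6] 0.82 27.41526629049781 [353.10725552 295.39432177] [[-96.0, -30.0], [-94.9000015258789, -109.5999984741211], [-2.0, -108.19999694824219], [-3.0999999046325684, -28.700000762939453]]
tcp -84.22529531137481 -71.70406416831021 [ 546.20181127 -124.15498485  203.04549627] [[-9.00783603e-01  4.34266678e-01 -1.16341157e-03]
 [ 4.34266473e-01  9.00784347e-01  4.36722604e-04]] [-6.40277636  2.87108847  3.62066751]
yaw err deg -0.04149162469932174
```

```bash
python3 -m pendant '[[[-0.0025,0,0,0,0,0,38],[-0.0025,0,0,0,0,0,38]]]';python3 -m pendant '[[[-0.0025,0,0,0,0,0,38],[-0.0025,0,0,0,0,0,38]]]'
```

```text
time_s: 7.2
tool_pos: [546.7, -124.4, 203.1]
tcp_rot: [[-0.901, 0.434, -0.003], [0.434, 0.901, 0.001], [0.003, -0.0, -1.0]]
wrist_force: [-14.8, 6.9, 10.4]
opening: 37.9
grasp_force: 8.6
time_s: 7.4
tool_pos: [547.1, -124.6, 203.0]
tcp_rot: [[-0.901, 0.434, -0.006], [0.434, 0.901, 0.002], [0.006, -0.0, -1.0]]
wrist_force: [-24.8, 10.9, 17.1]
opening: 38.0
grasp_force: 13.5
```

The push has stalled against the bar at about 27 N. I'll back straight off, rise and check.

```bash
python3 -m pendant '[[[0.005,0,0,0,0,0,38],[0.02,0,0,0,0,0,38],[0.06,0,0,0,0,0,38],[0.1,0,0,0,0,0,38],[0.1,0,-0.1,0,0,0,38],[0.1,0,-0.2,0,0,0,38],[0.2,0,-0.4,0,0,0,38],[0.2,0,-0.4,0,0,0,38],[0.2,0,-0.4,0,0,0,38],[0.2,0,-0.4,0,0,0,38]]]'
python3 p.py; python3 -c "
from m import *
ims=[]
for n in ('scene','side'):
  c=imaging.camera(n);y,x=(210,220) if n=='scene' else (210,240);ims.append(cv2.resize(c['color'][y:y+160,x:x+200,::-1],(400,320) if 0 else None,fx=2,fy=2,interpolation=cv2.INTER_CUBIC))
cv2.imwrite('pics/end.png',np.hstack(ims))"
```

```text
time_s: 8.4
tool_pos: [475.8, -90.2, 363.9]
tcp_rot: [[-0.901, 0.434, 0.002], [0.434, 0.901, -0.001], [-0.003, 0.0, -1.0]]
wrist_force: [-0.6, -0.3, -0.3]
opening: 37.8
grasp_force: 0.0
scene bar [8.5 0. ] [ 28.9 329.8] 0.02
 plate [-38.5 -68.7] [73.1 76.2] 0.21 28.129755918290584 [300.32307692 306.52615385] [[-75.19999694824219, -30.799999237060547], [-74.9000015258789, -107.0], [-1.7999999523162842, -106.69999694824219], [-2.0999999046325684, -30.5]]
side bar [7.1 0.1] [329.8  26.1] 89.96
 plate [-39.3 -68.2] [78.5 74.6] 89.79 27.53233799318741 [347.37325039 292.08553655] [[-76.69999694824219, -107.30000305175781], [-2.200000047683716, -107.5999984741211], [-1.899999976158142, -29.100000381469727], [-76.4000015258789, -28.799999237060547]]
tcp -162.01535332406073 -71.68952585143941 [476.11160779 -90.41099703 361.97236838] [[-9.00742719e-01  4.34351716e-01 -1.06813610e-03]
 [ 4.34351763e-01  9.00743308e-01  2.00171695e-04]] [ 0.32413577 -0.26524781 -0.43342175]
yaw err deg -0.04691079507416425
```

View pics/end.png

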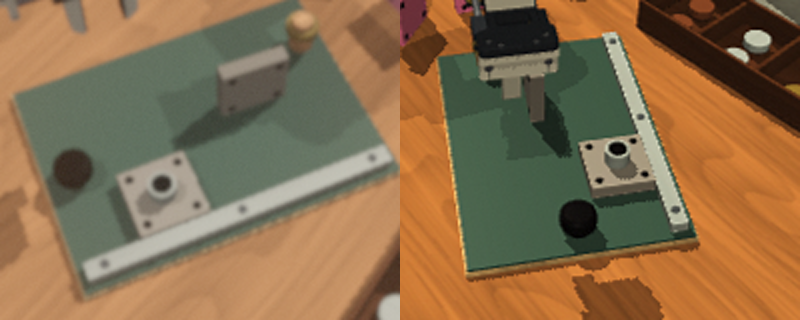

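Both views show the stub flange flat with its stub up and its leading edge against the bar, at (165,195) on the left and (617,165) on the right. The knob, stopper and plain flange have not moved, and the robot is clear. I'll hand it in.

```bash
python3 -c "from workcell import ctrl; print(ctrl.finish_job())"
```

```text
the job is handed in; nothing more can be done
None
```

I tipped the stub flange flat with its stub up and pushed it flush against the stop bar. The plain flange is still standing, nothing else was touched, and the job was handed in at about 8.5 s on the robot's clock.

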